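# Seat and reset the sunken fine-adjust knob of a bench press's air supply

## Robot

A 6-joint arm with a two-finger parallel gripper is mounted at the origin on the work surface. World frame = base frame: x ahead of the robot, y to its left, z up, the work surface at z = 0. Lengths are in mm, angles in rad, forces in N, time in s.
With the tool pointing down it reaches from about 225 to 875 mm from the base axis. Payload 3.4 kg.
Tool frame: the origin (TCP) lies on the centre line of the jaws, within the pads' length; the fingertips stand 25 mm ahead of it and the grasp point (between the pads) lies 6 mm ahead of it (finger_overhang is the distance from the TCP to the fingertips, in mm); z points along the fingers, y is the direction in which the jaws open and shut (so a half turn about z gives the same grasp; the last joint's range is limited). The gripper opens to 85 mm and grips with 20 to 120 N. Pads are 22 mm wide; open, the fingers measure 114 mm over their backs; the gripper's body (76 mm by 85 mm) begins 54 mm behind the grasp point. The pads swing forward as they close: fully open they stand 13 mm farther back than shut.
Start: joints at [1.157, 0.276, 1.505, -0, 1.361, -0.121], TCP at [165.98, 550.555, 256.328] pointing down, gripper open.
Joint ranges: [-2.89, 2.89], [-0.75, 2.08], [0.22, 2.7], [-1.18, 4.32], [0.11, 2.71], [-2.7, 2.7]. Speed limits (rad/s): [2.57, 2.57, 3.14, 3.14, 3.14, 3.14].

## Interface

Orientations are given as a unit quaternion [x, y, z, w].
In Python, from cell import * gives the robot as it stands. The module is installed in compiled form; this text tells all that it offers.
- The arm moves only by the tool drive_tool, never from a script. Its argument "commands" is one flat list of numbers, 6 for each row, row after row: the shift along the tool's x, y, z in mm, then the turn, a rotation vector about the tool's x, y, z in rad. A call has exactly 10 rows; each row is the pose to reach, as a shift and turn from the pose measured when the call began, along the tool's axes at that moment; what a row does not reach only later rows make up. A row lasts 1/8 s, in which the tool goes at most 62.5 mm and 10.7 degrees, less where a joint would pass 70% of its speed; a pose out of reach is approached as far as the arm can. A call with a gripper value outside its range is refused whole. "claw" is the opening, from 0 (shut) to 1 (fully open), set as the call begins (left out, the last holds). The fingers move at their own pace and stop on an object; the grip force is fixed at half the most. Time passes only in rows, so rows that repeat a pose let the fingers close, or fill a call up. It gives the time, the measured TCP pose, the force and the opening at its end, in the units of the state.
- get_obs(): the state, without advancing time (a new reading comes with each control period).
- read_camera(name): name is "side" or "top" or "wrist"; returns a dict with "frame" (420x560x3 uint8, blue, green, red), "fx", "fy", "cx", "cy" (pixels), "T" (4x4, takes a point from camera to world coordinates). Camera axes: x right, y down, z forward; pixel columns grow to the right and rows downward; lengths in mm; the calibration is good to about 2 mm. A picture is of the moment at which its call begins. There is no depth.
- close_job(): hands the job in, once; it reports no verdict.
The state is a dict: "t": time; "q": joint angles; "qvel": joint speeds; "tau": joint torques, N m; "tcp_pos": TCP position; "tcp_rot": TCP orientation; "contact_force": force on the tool from outside, world axes, zero at the start; "wrist_torque": the same for the moment, N m; "gripper_width": finger opening in mm.
Only numpy, scipy, OpenCV 4.12 (cv2) and the standard library are available. Lean on these libraries where they do the work, as an engineer would, in place of code of your own. Each camera call takes 0.05 s, during which the arm holds its last target.

## Task

Reset the fine adjust of the press's air supply on the bench console: turn the round fluted knob, down in its well, clockwise until you feel its needle valve come lightly onto the soft seat and keep it there a moment, without forcing the seat or bearing hard on the console. Then open it anticlockwise until the gauge needle stands over the square tip of the set hand, let go, and leave the bar-shaped regulator knob in the other well and everything else on the bench as they are.

Things in the scene. Friction and masses are not known exactly. Their poses are not given: they have to be found in the camera images.
- console: Grey air console fixed to the bench, 220 (x) x 380 (y) x 92 mm high, level top; origin under its centre on the bench, front (-x) towards the robot, turned up to 0.3 rad. In its top: the dial gauge in the middle and two equal round wells, 78 mm across, 32 mm deep, centred 125 mm either side of the gauge (console y = +-125 mm, x = 0). Which well holds which knob varies.
- knob_top (a point): Centre of the top face of the knob to turn: round, black, fluted, 26 mm across, 22 mm tall, in the middle of a well, white pointer line on top (x axis); z is up, the turning axis. The point is 26 mm above the well floor and 6 mm below the console's top; 26 mm free between knob and well wall, so fingers go in only when opened just wider than the knob.
- knob: The same knob; origin on its axis at the well floor. Clockwise from above closes, anticlockwise opens; turning takes about 0.03 N m; it does not rise or sink and stays where left. It starts 0.7 to 2.0 rad above its seat and must end about 1.5 to 3.2 rad above it (3.9 at most). Where the seat lies is not tied to the pointer. A 20 N grip is enough.
- seat_feel (a point): Point on the knob's axis, 12 mm below the well floor, where the stem meets its soft seat. Once met, the torque rises 2 N m per rad turned on (0.04 N m per 0.02 rad) over that of turning freely. Lightly seated: a rise of 0.05 N m, kept for 0.2 s. Damaged: a rise above 0.20 N m, which a 20 N grip can give. Aim near 0.1. A loaded knob springs back a little when let go.
- gauge_centre (a point): Centre of the dial gauge lying face up in the middle of the console: 100 mm face, clear glass flush with a steel bezel 106 mm across, 24 mm high above the console's top. The scale runs clockwise over 270 degrees from zero at the lower left (console direction -x +y) to full at the lower right (-x -y); the top of the scale is at +x.
- needle_tip (a point): Point on the gauge's long thin black needle, 38 mm from the gauge centre; x axis outward along it. Opening the knob (anticlockwise) moves the needle clockwise at once, 1.1 rad per rad of the knob. With the valve just on its seat the needle still shows the regulator's own pressure, 0.17 to 0.83 rad clockwise of zero, different each time, so the gauge does not tell where the seat is.
- set_tip (a point): Point on the gauge's dark set hand (thin stalk, square tip 12 x 12 mm), 38 mm from the gauge centre, at the same height as needle_tip; x axis outward. It marks the wanted reading, stays fixed, and stands 2.55 to 3.7 rad clockwise of zero, above the reading at the start.
- reg_tip (a point): Point on the end of the grey bar-shaped knob (bar 27 x 10 mm, 26 mm above the well floor) of the pressure regulator in the other well, 12.5 mm from its axis. Not to be turned.
- tin: Small flat grease tin, 48 mm across, 16 mm high, lying on the console's top in front of the gauge; origin under its centre.
- screwdriver: Screwdriver, 200 mm long, lying on the bench right of the console.
- wrench: Open wrench, 160 mm long, lying on the bench right of the console.
- rivet_tray: Blue open tray of rivets, 140 x 100 x 35 mm, on the bench left of the console; origin under its centre.
- oil_bottle: White bottle, 52 mm across, 130 mm tall, on the bench left of the console.
- shell_a: White moulded splint shell, 130 x 70 x 20 mm trough, lying beyond the console.
- shell_b: Another such shell beyond the console.
- shell_c: A third such shell beyond the console.

How it is judged:
By the outcome, as a careful person would: the job done as asked, in the order asked, and still so for the second after the job is handed in, with the robot touching nothing.
It also fails if it takes over 58 s, if anything falls off the work surface, if the arm or the gripper's body presses on something with over 40 N, if the wrist force passes 120 N, or if a joint passes its speed limit or range.

## Working session

There is one attempt and no reset: what is moved stays moved. The work goes in short steps, Python scripts to look and compute and a tool call to move; the robot and the scene stay as the last step left them, time stands still between calls to the robot, and variables do not carry over. Pictures are saved under pics/ and viewed, and the job is handed in when it is done.

Besides the shell and the picture viewer there is one more tool, called by a JSON object that holds its "fn" and its "kwargs", one argument or row to a line. drive_tool: Moves the arm, as the interface text tells. Its arguments: {"type":"object","properties":{"commands":{"type":"array"},"claw":{"type":"number"}},"required":["commands"]}

```bash
mkdir -p pics
python3 - <<'E'
from cell import *
import cv2
o=get_obs();print(o)
for n in("top","side","wrist"):
    c=read_camera(n);cv2.imwrite(f"pics/{n}0.png",c["frame"]);print(n,c["fx"],c["fy"],c["cx"],c["cy"],c["T"])
E
```

```text
{'t': 0.0, 'q': array([ 1.15702077e+00,  2.76569220e-01,  1.50613437e+00,  9.48367827e-06,
        1.36068867e+00, -1.21041649e-01]), 'qvel': array([ 1.25933872e-03,  5.38942675e-04, -1.14266204e-03,  7.15305189e-05,
        2.44122069e-04,  2.37942339e-03]), 'tau': array([ 2.90805956e-04, -4.16766572e+01, -2.45807576e+01, -1.23712866e-04,
        1.10169151e-02, -2.51883404e-05]), 'tcp_pos': array([165.75785625, 550.08597604, 255.45387259]), 'tcp_rot': array([ 1.45845828e-01,  9.89306921e-01, -8.66597674e-04, -2.42229510e-04]), 'contact_force': array([-0.41302382,  0.29433521, -0.12926248]), 'wrist_torque': array([-0.01846486,  0.01092247,  0.01805267]), 'gripper_width': 85.07157878178555}
top 441.8044961479348 441.8044961479348 279.22223982942796 209.73126822357642 [[-1.38637813e-03 -9.82802444e-01  1.84654903e-01  3.96182422e+02]
 [-9.99992054e-01  6.72368239e-04 -3.92928623e-03  1.11007612e+01]
 [ 3.73755602e-03 -1.84658883e-01 -9.82795568e-01  1.09933050e+03]
 [ 0.00000000e+00  0.00000000e+00  0.00000000e+00  1.00000000e+00]]
side 515.39897474624 515.39897474624 285.3466291871455 207.35935841698927 [[-9.25368087e-01 -2.91813505e-01  2.41947890e-01  3.03771238e+02]
 [-3.78878881e-01  6.91749094e-01 -6.14763357e-01  7.82205568e+02]
 [ 1.20290165e-02 -6.60551337e-01 -7.50684510e-01  1.01394104e+03]
 [ 0.00000000e+00  0.00000000e+00  0.00000000e+00  1.00000000e+00]]
wrist 329.9243074895 329.9243074895 279.42513286970865 204.82860129882644 [[ 2.88890219e-01  9.20809541e-01  2.62015706e-01  1.00503747e+02]
 [ 9.57360407e-01 -2.77325445e-01 -8.09422541e-02  5.70369472e+02]
 [-1.86877763e-03  2.74226888e-01 -9.61663206e-01  3.74234021e+02]
 [ 0.00000000e+00  0.00000000e+00  0.00000000e+00  1.00000000e+00]]
```

View pics/top0.png

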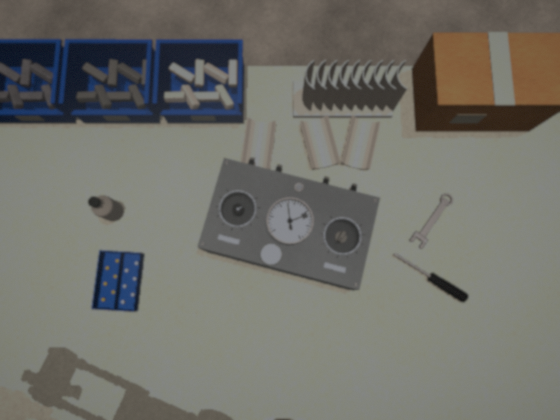

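View pics/side0.png

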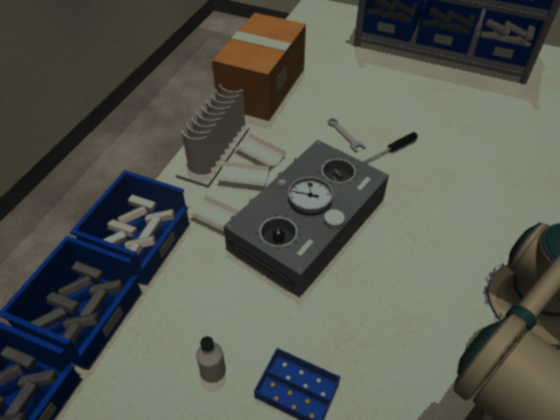

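Run:
```python
import cv2
f=cv2.imread("pics/top0.png")
c=f[100:290,180:400];cv2.imwrite("pics/top0c.png",cv2.resize(c,None,fx=3.15,fy=3.15,interpolation=cv2.INTER_CUBIC))
```

```text
(no output)
```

View pics/top0c.png

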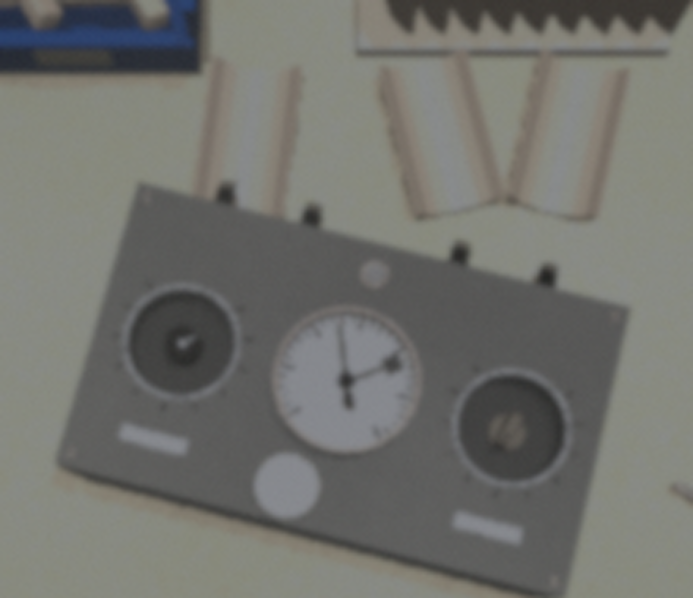

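The top view (crop scale 3.15, offset 180,100) shows these points:
- The black fluted knob with its white pointer is in the left (+y) well, near (183,343).
- The gauge centre is at (346,380). The needle points almost straight up to (342,322).
- The square tip of the set hand is at (393,363).
- The grey bar knob is in the right well, at (508,430).

Next I'll measure these.

```bash
cat > h.py <<'E'
import numpy as np, cv2
from scipy.spatial.transform import Rotation as R
def ray(c,u,v,z):
    T=c["T"]; d=T[:3,:3]@np.array([(u-c["cx"])/c["fx"],(v-c["cy"])/c["fy"],1]); o=T[:3,3]
    return o+d*(z-o[2])/d[2]
def proj(c,p):
    T=c["T"]; q=T[:3,:3].T@(np.asarray(p,float)-T[:3,3]); return np.array([c["fx"]*q[0]/q[2]+c["cx"],c["fy"]*q[1]/q[2]+c["cy"]])
E
python3 - <<'E'
from h import *
from cell import *
c=read_camera("top")
f=lambda u,v,z: ray(c,180+(u-1)/3.15,100+(v-1)/3.15,z)
P={}
for n,a in dict(knobtop=(183,345,86),wellL=(182,341,92),wellR=(512,428,92),gauge=(346,380,110),gaugerim=(347,380,116),needle=(342,322,110),set=(393,363,110),tin=(287,486,108),c1=(142,184,92),c2=(629,308,92),c3=(58,465,92),c4=(565,597,92)).items():
    P[n]=f(*a);print(n,P[n].round(1))
x=P['wellL']-P['wellR'];yaw=np.arctan2(-x[0],x[1]);print("yaw",yaw,np.linalg.norm(x),((P['wellL']+P['wellR'])/2).round(1),sum(P[k] for k in('c1','c2','c3','c4'))/4)
g=P['gauge']
for n in('needle','set'):
    d=P[n]-g; a=np.arctan2(d[1],d[0])-yaw; print(n,np.linalg.norm(d),"cw from zero",(3*np.pi/4-a)%(2*np.pi))
E
```

```text
knobtop [587.9 103.8  86. ]
wellL [589.8 104.   92. ]
wellR [ 525.  -137.5   92. ]
gauge [557.6 -16.2 110. ]
gaugerim [556.6 -16.7 116. ]
needle [600.3 -13.5 110. ]
set [570.  -50.2 110. ]
tin [481.6  26.2 108. ]
c1 [710.1 136.   92. ]
c2 [ 614.4 -226.7   92. ]
c3 [498.3 192.3  92. ]
c4 [ 403.7 -171.9   92. ]
yaw -0.26190664874463393 250.00936280845244 [557.4 -16.7  92. ] [556.65181585 -17.5767604   92.        ]
needle 42.72628286830992 cw from zero 2.0319730729390724
set 36.19506762130861 cw from zero 3.3152785569551053
```

```bash
cat >> h.py <<'E'
def goto(o,pos,yawx):
    Rc=R.from_quat(o["tcp_rot"]); x=np.array([np.cos(yawx),np.sin(yawx),0]); z=np.array([0,0,-1.]); 
    Rt=R.from_matrix(np.stack([x,np.cross(z,x),z],1))
    return np.r_[Rc.inv().apply(np.asarray(pos)-o["tcp_pos"]).round(2),(Rc.inv()*Rt).as_rotvec().round(4)]
def yawx(o):
    x=R.from_quat(o["tcp_rot"]).as_matrix()[:,0]; return np.arctan2(x[1],x[0])
E
python3 - <<'E'
from h import *
from cell import *
o=get_obs();print(yawx(o));print(goto(o,[589.3,103.8,190],1.745).tolist())
E
```

```text
2.8488276607320833
[-534.31, -305.19, 66.02, -0.0011, 0.0005, 1.1038]
```

{"fn": "drive_tool", "kwargs": {
  "commands": [-60, -34, 0, 0, 0, 0.12, -120, -68, 5, 0, 0, 0.24, -180, -102, 10, 0, 0, 0.36, -240, -136, 15, 0, 0, 0.48, -300, -170, 20, 0, 0, 0.6, -360, -205, 30, 0, 0, 0.74, -420, -240, 40, 0, 0, 0.86, -480, -274, 55, 0, 0, 1.0, -534, -305, 66, 0, 0, 1.1, -534, -305, 66, 0, 0, 1.1],
  "claw": 0.4
}}

```text
t: 1.45
tcp_pos: [590.3, 102.2, 189.5]
tcp_rot: [0.642, 0.767, -0.0, 0.0]
contact_force: [0.7, 0.7, 0.9]
gripper_width: 34.3
```

Run:
```python
from h import *
from cell import *
c=read_camera("wrist");cv2.imwrite("pics/w1.png",c["frame"]);t=read_camera("top");cv2.imwrite("pics/t1.png",t["frame"])
o=get_obs();print(o["t"],o["tcp_pos"],yawx(o),o["q"],o["gripper_width"],o["contact_force"],o["wrist_torque"])
print(proj(c,[589.3,103.8,86]),proj(c,[589.3,103.8,92]))
np.savez("w1.npz",**c)
```

```text
1.55 [592.56812326  99.45906174 188.23582303] 1.7437717865851687 [ 0.0524992   0.35833651  1.5561647  -0.00366984  1.22707337 -0.1192389 ] 34.095359754471446 [-0.81522173 -0.31848347  0.41087404] [ 1.80957584e-02  2.66570001e-02 -3.00745148e-05]
[276.76875409 210.39516405] [276.69562005 212.94373011]
```

View pics/w1.png

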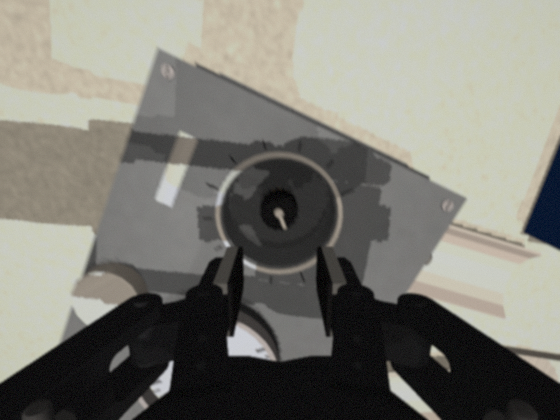

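View pics/t1.png

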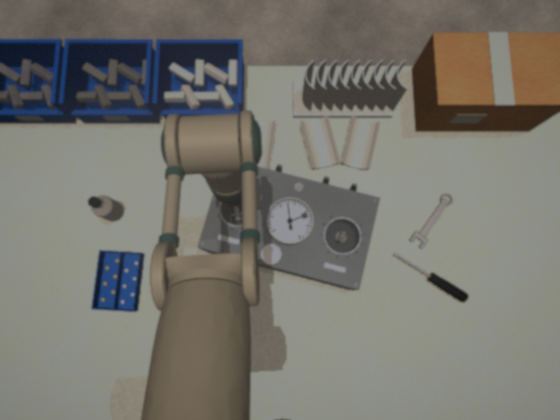

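Run:
```python
from h import *
from cell import *
o=get_obs();print(o["t"],o["tcp_pos"],yawx(o),o["qvel"])
c=read_camera("wrist");o=get_obs();print(o["t"],o["tcp_pos"],yawx(o),o["qvel"].round(3))
np.savez("w1.npz",**c)
print(proj(c,[589.3,103.8,86]),proj(c,[589.3,103.8,92]))
cv2.imwrite("pics/w1c.png",cv2.resize(c["frame"][130:290,200:360],None,fx=3.7,fy=3.7,interpolation=cv2.INTER_CUBIC))
```

```text
1.55 [592.56812326  99.45906174 188.23582303] 1.7437717865851687 [ 0.06142199 -0.04588941  0.04787522  0.06947086  0.06161366  0.03549784]
1.6 [590.3201564  101.78807117 188.62770753] 1.744811152188381 [ 0.049 -0.035  0.032  0.028  0.027  0.008]
[274.23716681 206.31385779] [274.10011491 208.80460119]
```

View pics/w1c.png

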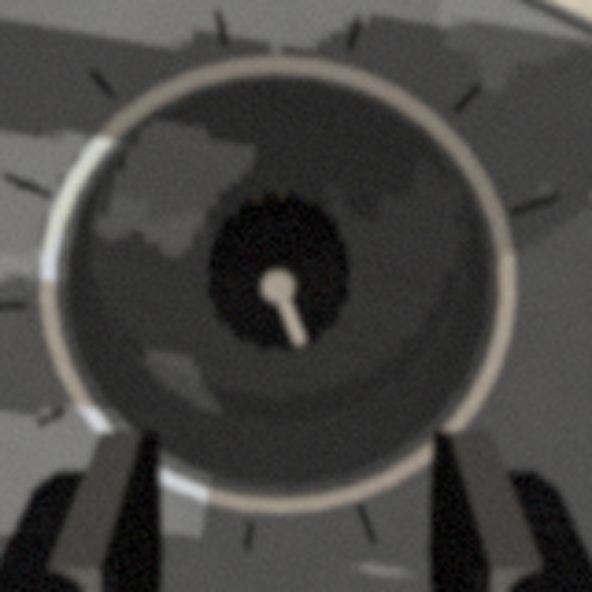

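Run:
```python
from h import *
from cell import *
o=get_obs();print(goto(o,[589.4,103.8,140],1.745).tolist())
```

```text
[2.18, -0.44, 48.63, -0.0023, 0.0009, -0.0002]
```

{"fn": "drive_tool", "kwargs": {
  "commands": [1, 0, 10, -0.002, 0.001, 0, 2, 0, 20, -0.002, 0.001, 0, 2, 0, 30, -0.002, 0.001, 0, 2, 0, 40, -0.002, 0.001, 0, 2, 0, 46, -0.002, 0.001, 0, 2.2, -0.4, 48.6, -0.002, 0.001, 0, 2.2, -0.4, 48.6, -0.002, 0.001, 0, 2.2, -0.4, 48.6, -0.002, 0.001, 0, 2.2, -0.4, 48.6, -0.002, 0.001, 0, 2.2, -0.4, 48.6, -0.002, 0.001, 0],
  "claw": 0.4
}}

```text
t: 2.85
tcp_pos: [589.6, 103.8, 140.3]
tcp_rot: [0.643, 0.766, 0.0, 0.0]
contact_force: [-0.2, 0.2, 0.6]
gripper_width: 34.1
```

Run:
```python
from h import *
from cell import *
o=get_obs();print(o["t"],o["tcp_pos"],yawx(o),o["qvel"].round(3))
c=read_camera("wrist");o=get_obs();print(o["t"],o["tcp_pos"],yawx(o),o["qvel"].round(3),o["contact_force"],o["wrist_torque"])
np.savez("w2.npz",**c)
print(proj(c,[589.4,103.8,86]),proj(c,[589.4,103.8,92]))
cv2.imwrite("pics/w2c.png",cv2.resize(c["frame"][60:300,160:400],None,fx=2.5,fy=2.5,interpolation=cv2.INTER_CUBIC))
t=read_camera("top");cv2.imwrite("pics/t2c.png",cv2.resize(t["frame"][180:260,250:330],None,fx=7,fy=7,interpolation=cv2.INTER_CUBIC))
```

```text
2.85 [589.55145001 103.75197236 140.26947025] 1.7447367551888695 [ 0.001 -0.001 -0.001  0.001  0.    -0.   ]
2.9 [589.52478538 103.77945756 140.23040627] 1.7447581367450464 [ 0.002  0.     0.003 -0.001 -0.001 -0.   ] [ 0.00604813 -0.43908376 -0.36274181] [ 0.01707708 -0.01571509 -0.01797514]
[277.03027449 238.88162942] [276.95430766 243.00225936]
```

View pics/w2c.png

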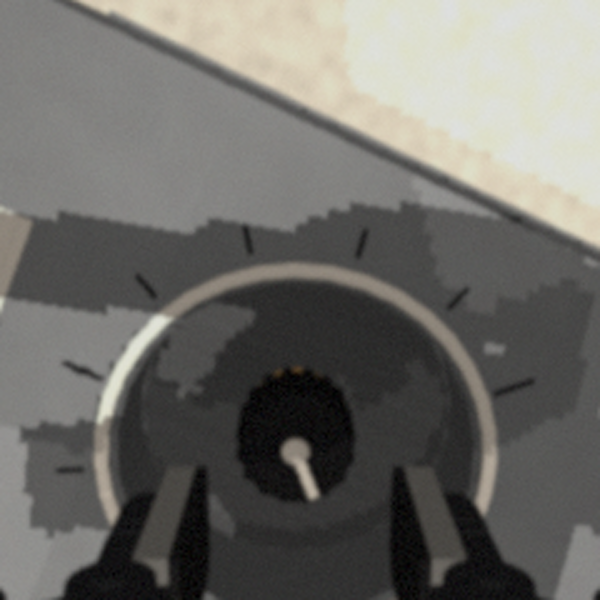

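View pics/t2c.png

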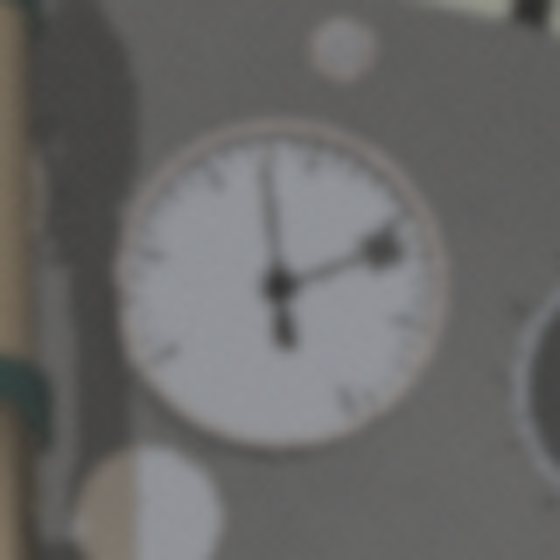

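Run:
```python
from h import *
from cell import *
c=dict(np.load("w2.npz")); p=np.array([589.525,103.78,140.23]);x=np.array([np.cos(1.745),np.sin(1.745),0]);y=np.array([x[1],-x[0],0])
for h in (10,15,20,25,30): 
  for xo in (11,):
    print(h,[((proj(c,p+x*xo+y*s*17-[0,0,h])-[160,60])*2.5).round(0) for s in(-1,1)])
o=get_obs();print(goto(o,[588.6,103.5,93],1.745))
cv2.imwrite("pics/w2d.png",cv2.resize(c["frame"][220:300,200:360],None,fx=5,fy=5,interpolation=cv2.INTER_CUBIC))
```

```text
10 [array([191., 484.]), array([392., 484.])]
15 [array([195., 473.]), array([389., 472.])]
20 [array([198., 461.]), array([386., 461.])]
25 [array([201., 451.]), array([383., 451.])]
30 [array([204., 441.]), array([380., 441.])]
[-1.300e-01 -9.600e-01  4.719e+01 -1.000e-04 -0.000e+00 -3.000e-04]
```

View pics/w2d.png

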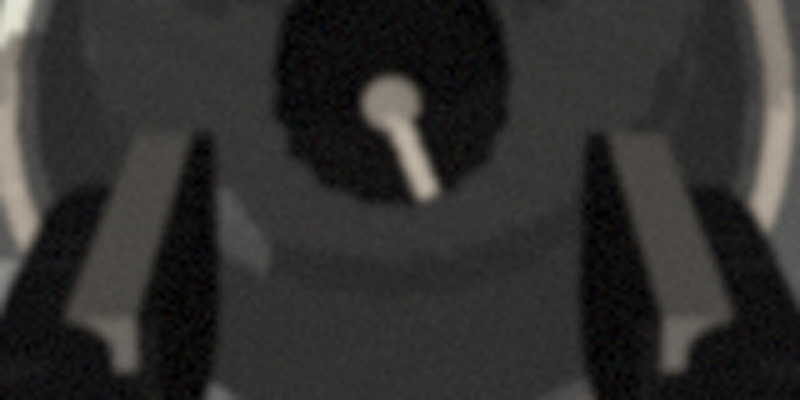

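{"fn": "drive_tool", "kwargs": {
  "commands": [-0.1, -0.5, 8, 0, 0, 0, -0.2, -0.9, 16, 0, 0, 0, -0.2, -0.9, 24, 0, 0, 0, -0.2, -0.9, 32, 0, 0, 0, -0.2, -0.9, 40, 0, 0, 0, -0.2, -0.9, 46, 0, 0, 0, -0.2, -0.9, 50, 0, 0, 0, -0.2, -0.9, 53, 0, 0, 0, -0.2, -0.9, 53, 0, 0, 0, -0.2, -0.9, 53, 0, 0, 0],
  "claw": 0.4
}}

```text
t: 4.2
tcp_pos: [588.8, 103.5, 87.4]
tcp_rot: [0.643, 0.766, 0.0, 0.0]
contact_force: [0.1, -0.9, 0.9]
gripper_width: 33.9
```

Run:
```python
from h import *
from cell import *
o=get_obs();print(o["t"],o["tcp_pos"],yawx(o),o["contact_force"],o["wrist_torque"])
c=read_camera("wrist")
cv2.imwrite("pics/w3c.png",cv2.resize(c["frame"][200:340,180:380],None,fx=4,fy=4,interpolation=cv2.INTER_CUBIC))
```

```text
4.2 [588.80452959 103.46088416  87.4156988 ] 1.7448271444520043 [ 0.10406518 -0.91798753  0.87728867] [ 0.01249116  0.00458077 -0.01193501]
```

View pics/w3c.png

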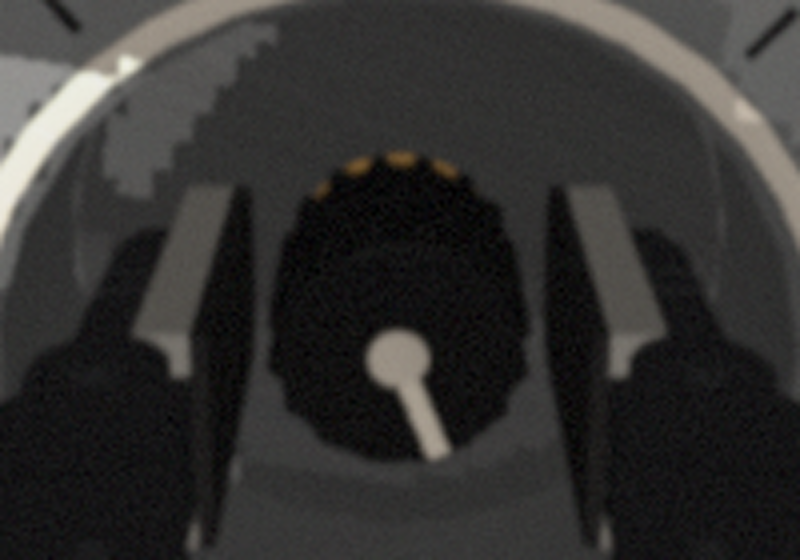

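{"fn": "drive_tool", "kwargs": {
  "commands": [0, 0, 0, 0, 0, 0, 0, 0, 0, 0, 0, 0, 0, 0, 0, 0, 0, 0, 0, 0, 0, 0, 0, 0, 0, 0, 0, 0, 0, 0, 0, 0, 0, 0, 0, 0, 0, 0, 0, 0, 0, 0, 0, 0, 0, 0, 0, 0, 0, 0, 0, 0, 0, 0, 0, 0, 0, 0, 0, 0],
  "claw": 0
}}

```text
t: 5.5
tcp_pos: [588.7, 103.4, 87.8]
tcp_rot: [0.643, 0.766, 0.0, 0.0]
contact_force: [-2.9, 0.6, 5.4]
gripper_width: 24.0
```

Run:
```python
from h import *
from cell import *
o=get_obs();print(o["t"],o["tcp_pos"],yawx(o),o["contact_force"],o["wrist_torque"],o["q"][5],o["tau"][5])
```

```text
5.5 [588.69628449 103.43994442  87.78759301] 1.7448770806485823 [-2.88264297  0.60654235  5.43614122] [-0.05496894  0.36255613 -0.00441687] -0.11648165578348238 -0.001054269669111818
```

{"fn": "drive_tool", "kwargs": {
  "commands": [0, 0, 0, 0, 0, 0.1, 0, 0, 0, 0, 0, 0.22, 0, 0, 0, 0, 0, 0.34, 0, 0, 0, 0, 0, 0.46, 0, 0, 0, 0, 0, 0.58, 0, 0, 0, 0, 0, 0.7, 0, 0, 0, 0, 0, 0.82, 0, 0, 0, 0, 0, 0.9, 0, 0, 0, 0, 0, 0.9, 0, 0, 0, 0, 0, 0.9],
  "claw": 0
}}

```text
t: 6.75
tcp_pos: [588.5, 103.5, 87.8]
tcp_rot: [0.912, 0.41, 0.0, -0.0]
contact_force: [-2.1, -0.1, 3.9]
gripper_width: 23.8
```

```bash
cat > st.py <<'E'
from h import *
from cell import *
import sys
for k in range(int(sys.argv[2]) if len(sys.argv)>2 else 0):
    o=get_obs();print(o["t"],"F",o["contact_force"].round(2),"M",o["wrist_torque"].round(4)); read_camera("side")
t=read_camera("top")
o=get_obs();print(o["t"],o["tcp_pos"].round(2),"yaw",yawx(o).round(4),"F",o["contact_force"].round(2),"M",o["wrist_torque"].round(4),"q6",o["q"][5].round(4),"tau6",o["tau"][5].round(4),o["gripper_width"].round(2))
if len(sys.argv)>1: cv2.imwrite(f"pics/{sys.argv[1]}.png",cv2.resize(t["frame"][180:260,250:330],None,fx=7,fy=7,interpolation=cv2.INTER_CUBIC))
E
python3 st.py t4 2
```

```text
6.75 F [-2.1  -0.09  3.93] M [-0.0419  0.2853  0.0131]
6.8 F [-2.93  0.65  4.73] M [ 0.0023  0.4251 -0.0473]Traceback (most recent call last):
  File "st.py", line 7, in <module>
    o=get_obs();print(o["t"],o["tcp_pos"].round(2),"yaw",yawx(o).round(4),"F",o["contact_force"].round(2),"M",o["wrist_torque"].round(4),"q6",o["q"][5].round(4),"tau6",o["tau"][5].round(4),o["gripper_width"].round(2))
                                                                                                                                                                                             ^^^^^^^^^^^^^^^^^^^^^^^^
AttributeError: 'float' object has no attribute 'round'
```

```bash
sed -i 's/o\["gripper_width"\].round(2)/round(o["gripper_width"],2)/' st.py
python3 st.py t4 2
```

```text
6.9 F [-1.94 -0.11  3.88] M [ 0.0013  0.3559 -0.0161]
6.95 F [-2.85  0.32  4.85] M [ 0.0014  0.4144 -0.0209]
7.05 [588.51 103.47  87.79] yaw 0.8452 F [-2.35  0.87  4.96] M [0.024  0.4144 0.0597] q6 0.7832 tau6 0.0281 23.73
```

View pics/t4.png

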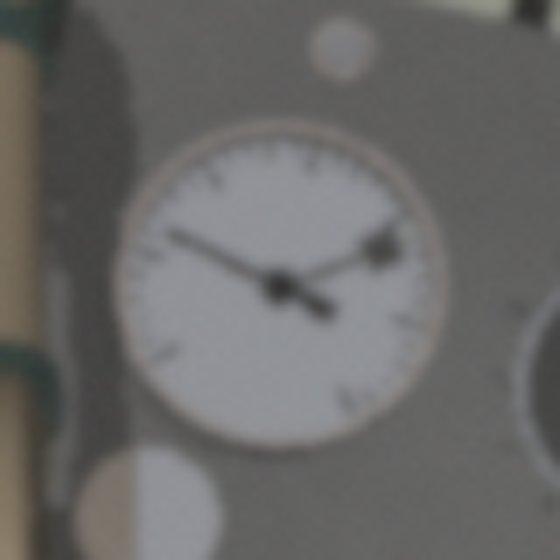

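{"fn": "drive_tool", "kwargs": {
  "commands": [0, 0, 0, 0, 0, 0.03, 0, 0, 0, 0, 0, 0.06, 0, 0, 0, 0, 0, 0.09, 0, 0, 0, 0, 0, 0.12, 0, 0, 0, 0, 0, 0.15, 0, 0, 0, 0, 0, 0.17, 0, 0, 0, 0, 0, 0.17, 0, 0, 0, 0, 0, 0.17, 0, 0, 0, 0, 0, 0.17, 0, 0, 0, 0, 0, 0.17],
  "claw": 0
}}

```text
t: 8.3
tcp_pos: [588.5, 103.5, 87.8]
tcp_rot: [0.944, 0.331, -0.0, -0.0]
contact_force: [-3.0, 0.3, 4.3]
gripper_width: 24.0
```

```bash
cat > ob.py <<'E'
from h import *
from cell import *
o=get_obs();print(o["t"],o["tcp_pos"].round(2),"yaw",yawx(o).round(4),"F",o["contact_force"].round(2),"M",o["wrist_torque"].round(4),"q6",o["q"][5].round(4),"tau6",o["tau"][5].round(4))
E
python3 ob.py
```

```text
8.3 [588.49 103.47  87.82] yaw 0.6751 F [-3.    0.3   4.34] M [ 0.0467  0.395  -0.0804] q6 0.9533 tau6 -0.0294
```

{"fn": "drive_tool", "kwargs": {
  "commands": [0, 0, 0, 0, 0, 0.006, 0, 0, 0, 0, 0, 0.012, 0, 0, 0, 0, 0, 0.018, 0, 0, 0, 0, 0, 0.024, 0, 0, 0, 0, 0, 0.03, 0, 0, 0, 0, 0, 0.036, 0, 0, 0, 0, 0, 0.042, 0, 0, 0, 0, 0, 0.048, 0, 0, 0, 0, 0, 0.054, 0, 0, 0, 0, 0, 0.06],
  "claw": 0
}}

```text
t: 9.55
tcp_pos: [588.5, 103.5, 87.8]
tcp_rot: [0.953, 0.303, -0.0, -0.0]
contact_force: [-2.0, 1.0, 4.5]
gripper_width: 24.3
```

```bash
python3 ob.py
```

```text
9.55 [588.5  103.51  87.81] yaw 0.6147 F [-2.05  0.99  4.52] M [0.0727 0.4355 0.0199] q6 1.0136 tau6 -0.0089
```

```bash
cat > av.py <<'E'
from h import *
from cell import *
import sys
A=[]
for k in range(int(sys.argv[1])):
    o=get_obs();A.append([o["wrist_torque"][2],o["tau"][5],o["q"][5],o["contact_force"][0],o["contact_force"][1],o["contact_force"][2]]);read_camera("side")
A=np.array(A);print(A[:,:3].round(4).tolist());print("mean",A.mean(0).round(4),"t",get_obs()["t"])
E
python3 av.py 5
```

```text
[[0.0199, -0.0089, 1.0136], [0.0366, 0.0304, 1.0137], [0.0002, 0.0095, 1.0135], [-0.0311, -0.0121, 1.0134], [-0.0173, -0.0172, 1.0133]]
mean [ 1.7000e-03  3.0000e-04  1.0135e+00 -2.4518e+00  3.9280e-01  4.2478e+00] t 9.8
```

{"fn": "drive_tool", "kwargs": {
  "commands": [0, 0, 0, 0, 0, 0.006, 0, 0, 0, 0, 0, 0.012, 0, 0, 0, 0, 0, 0.018, 0, 0, 0, 0, 0, 0.024, 0, 0, 0, 0, 0, 0.03, 0, 0, 0, 0, 0, 0.036, 0, 0, 0, 0, 0, 0.042, 0, 0, 0, 0, 0, 0.048, 0, 0, 0, 0, 0, 0.054, 0, 0, 0, 0, 0, 0.06],
  "claw": 0
}}

```text
t: 11.05
tcp_pos: [588.5, 103.5, 87.8]
tcp_rot: [0.962, 0.274, -0.0, -0.0]
contact_force: [-2.4, 0.6, 5.0]
gripper_width: 24.1
```

```bash
python3 av.py 3
```

```text
[[0.0152, -0.0089, 1.0737], [0.0181, 0.0304, 1.0738], [0.0145, 0.0094, 1.0735]]
mean [ 0.0159  0.0103  1.0737 -2.3506  0.5377  4.5753] t 11.2
```

{"fn": "drive_tool", "kwargs": {
  "commands": [0, 0, 0, 0, 0, 0.006, 0, 0, 0, 0, 0, 0.012, 0, 0, 0, 0, 0, 0.018, 0, 0, 0, 0, 0, 0.024, 0, 0, 0, 0, 0, 0.03, 0, 0, 0, 0, 0, 0.036, 0, 0, 0, 0, 0, 0.042, 0, 0, 0, 0, 0, 0.048, 0, 0, 0, 0, 0, 0.054, 0, 0, 0, 0, 0, 0.06],
  "claw": 0
}}

```text
t: 12.45
tcp_pos: [588.5, 103.5, 87.8]
tcp_rot: [0.97, 0.245, -0.0, -0.0]
contact_force: [-3.8, 0.1, 4.3]
gripper_width: 24.3
```

```bash
python3 av.py 3
```

```text
[[0.0183, -0.0089, 1.1339], [-0.0144, 0.0304, 1.134], [0.0065, 0.0094, 1.1337]]
mean [ 3.4000e-03  1.0300e-02  1.1338e+00 -2.6636e+00  1.4750e-01  4.5221e+00] t 12.6
```

{"fn": "drive_tool", "kwargs": {
  "commands": [0, 0, 0, 0, 0, 0.006, 0, 0, 0, 0, 0, 0.012, 0, 0, 0, 0, 0, 0.018, 0, 0, 0, 0, 0, 0.024, 0, 0, 0, 0, 0, 0.03, 0, 0, 0, 0, 0, 0.036, 0, 0, 0, 0, 0, 0.042, 0, 0, 0, 0, 0, 0.048, 0, 0, 0, 0, 0, 0.054, 0, 0, 0, 0, 0, 0.06],
  "claw": 0
}}

```text
t: 13.85
tcp_pos: [588.4, 103.5, 87.8]
tcp_rot: [0.977, 0.215, -0.0, -0.0]
contact_force: [-3.0, 0.8, 4.3]
gripper_width: 24.2
```

```bash
python3 av.py 3
```

```text
[[0.0595, -0.0089, 1.1939], [0.0555, 0.0304, 1.1941], [-0.0052, 0.0095, 1.1938]]
mean [ 0.0366  0.0103  1.1939 -2.9597  0.8594  4.3647] t 14.0
```

```bash
python3 av.py 5
```

```text
[[-0.0223, -0.0122, 1.1937], [-0.0005, -0.0172, 1.1937], [-0.0034, -0.019, 1.1937], [-0.0124, -0.0203, 1.1936], [-0.0365, -0.0215, 1.1936]]
mean [-0.015  -0.018   1.1937 -2.3662  0.8435  4.1327] t 14.25
```

{"fn": "drive_tool", "kwargs": {
  "commands": [0, 0, 0, 0, 0, 0.006, 0, 0, 0, 0, 0, 0.012, 0, 0, 0, 0, 0, 0.018, 0, 0, 0, 0, 0, 0.024, 0, 0, 0, 0, 0, 0.03, 0, 0, 0, 0, 0, 0.036, 0, 0, 0, 0, 0, 0.042, 0, 0, 0, 0, 0, 0.048, 0, 0, 0, 0, 0, 0.054, 0, 0, 0, 0, 0, 0.06],
  "claw": 0
}}

```text
t: 15.5
tcp_pos: [588.5, 103.5, 87.8]
tcp_rot: [0.983, 0.186, -0.0, -0.0]
contact_force: [-2.8, 0.2, 5.3]
gripper_width: 23.7
```

```bash
python3 av.py 3
```

```text
[[0.0472, -0.0048, 1.254], [0.0138, 0.0347, 1.2541], [-0.0174, 0.0135, 1.2538]]
mean [ 0.0145  0.0144  1.254  -2.9798  0.3856  4.7548] t 15.65
```

{"fn": "drive_tool", "kwargs": {
  "commands": [0, 0, 0, 0, 0, 0.005, 0, 0, 0, 0, 0, 0.01, 0, 0, 0, 0, 0, 0.015, 0, 0, 0, 0, 0, 0.02, 0, 0, 0, 0, 0, 0.025, 0, 0, 0, 0, 0, 0.03, 0, 0, 0, 0, 0, 0.035, 0, 0, 0, 0, 0, 0.04, 0, 0, 0, 0, 0, 0.045, 0, 0, 0, 0, 0, 0.05],
  "claw": 0
}}

```text
t: 16.9
tcp_pos: [588.5, 103.5, 87.8]
tcp_rot: [0.987, 0.161, -0.0, -0.0]
contact_force: [-3.2, 1.1, 4.6]
gripper_width: 24.0
```

```bash
python3 av.py 3
```

```text
[[0.1002, 0.0541, 1.304], [0.0821, 0.087, 1.3041], [0.017, 0.0697, 1.3039]]
mean [ 0.0664  0.0703  1.304  -2.8948  1.0697  4.6969] t 17.05
```

The joint-6 torque has risen about 0.06 N m over the free-turning pattern, so the seat is met. I'll add about 0.02 rad to reach near 0.1 and hold there.

{"fn": "drive_tool", "kwargs": {
  "commands": [0, 0, 0, 0, 0, 0.005, 0, 0, 0, 0, 0, 0.01, 0, 0, 0, 0, 0, 0.015, 0, 0, 0, 0, 0, 0.02, 0, 0, 0, 0, 0, 0.02, 0, 0, 0, 0, 0, 0.02, 0, 0, 0, 0, 0, 0.02, 0, 0, 0, 0, 0, 0.02, 0, 0, 0, 0, 0, 0.02, 0, 0, 0, 0, 0, 0.02],
  "claw": 0
}}

```text
t: 18.3
tcp_pos: [588.5, 103.5, 87.8]
tcp_rot: [0.988, 0.152, -0.0, -0.0]
contact_force: [-3.2, 1.6, 4.1]
gripper_width: 24.1
```

```bash
python3 st.py t5 3
```

```text
18.3 F [-3.16  1.56  4.14] M [0.1191 0.4214 0.0476]
18.35 F [-2.74  1.17  4.13] M [0.0945 0.4504 0.0337]
18.4 F [-3.55  1.08  4.25] M [0.1217 0.424  0.0369]
18.5 [588.48 103.53  87.84] yaw 0.3044 F [-3.28  1.01  4.24] M [0.1188 0.4345 0.032 ] q6 1.3238 tau6 0.0677 23.83
```

View pics/t5.png

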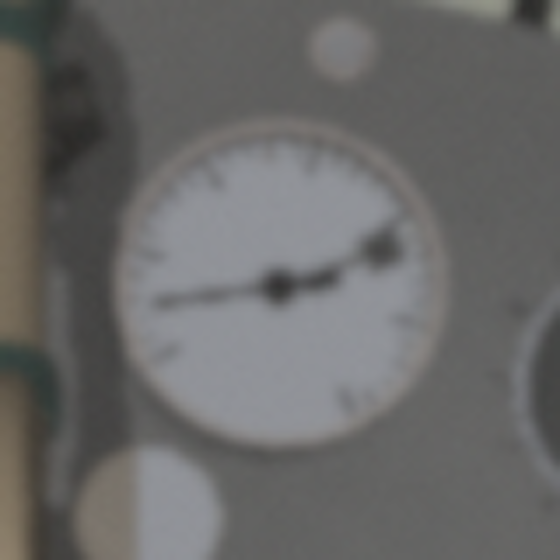

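{"fn": "drive_tool", "kwargs": {
  "commands": [0, 0, 0, 0, 0, -0.06, 0, 0, 0, 0, 0, -0.2, 0, 0, 0, 0, 0, -0.34, 0, 0, 0, 0, 0, -0.48, 0, 0, 0, 0, 0, -0.62, 0, 0, 0, 0, 0, -0.76, 0, 0, 0, 0, 0, -0.9, 0, 0, 0, 0, 0, -1.04, 0, 0, 0, 0, 0, -1.18, 0, 0, 0, 0, 0, -1.3],
  "claw": 0
}}

```text
t: 19.75
tcp_pos: [588.7, 103.4, 87.8]
tcp_rot: [0.694, 0.72, 0.0, 0.0]
contact_force: [-3.2, 0.6, 4.2]
gripper_width: 24.0
```

{"fn": "drive_tool", "kwargs": {
  "commands": [0, 0, 0, 0, 0, -0.12, 0, 0, 0, 0, 0, -0.24, 0, 0, 0, 0, 0, -0.36, 0, 0, 0, 0, 0, -0.48, 0, 0, 0, 0, 0, -0.6, 0, 0, 0, 0, 0, -0.72, 0, 0, 0, 0, 0, -0.84, 0, 0, 0, 0, 0, -0.96, 0, 0, 0, 0, 0, -1.06, 0, 0, 0, 0, 0, -1.12],
  "claw": 0
}}

```text
t: 21.0
tcp_pos: [588.8, 103.6, 87.8]
tcp_rot: [0.204, 0.979, 0.0, 0.0]
contact_force: [-2.7, 0.8, 4.3]
gripper_width: 24.2
```

```bash
python3 st.py t6 3
```

```text
21.0 F [-2.68  0.8   4.34] M [ 0.1496  0.4044 -0.037 ]
21.05 F [-3.29  1.08  4.19] M [0.1688 0.3753 0.0306]
21.1 F [-1.79  1.24  4.11] M [0.223  0.38   0.0128]
21.2 [588.86 103.53  87.83] yaw 2.7269 F [-1.62  1.76  3.76] M [0.2336 0.4032 0.0623] q6 -1.0989 tau6 0.0176 24.08
```

View pics/t6.png

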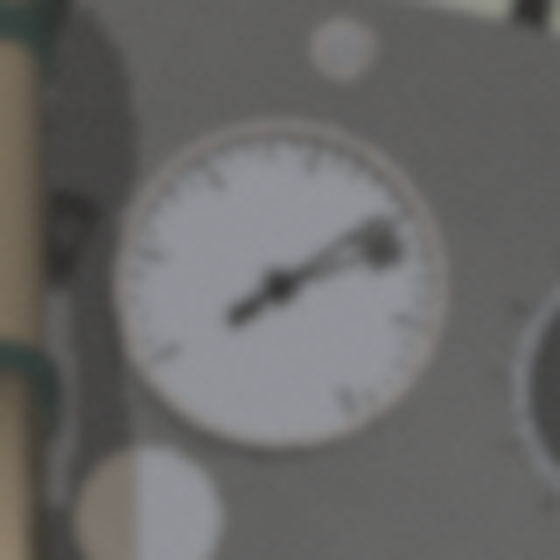

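{"fn": "drive_tool", "kwargs": {
  "commands": [0, 0, 0, 0, 0, -0.05, 0, 0, 0, 0, 0, -0.1, 0, 0, 0, 0, 0, -0.15, 0, 0, 0, 0, 0, -0.2, 0, 0, 0, 0, 0, -0.21, 0, 0, 0, 0, 0, -0.21, 0, 0, 0, 0, 0, -0.21, 0, 0, 0, 0, 0, -0.21, 0, 0, 0, 0, 0, -0.21, 0, 0, 0, 0, 0, -0.21],
  "claw": 0
}}

```text
t: 22.45
tcp_pos: [588.9, 103.6, 87.8]
tcp_rot: [0.102, 0.995, 0.0, 0.0]
contact_force: [-1.7, 0.7, 4.0]
gripper_width: 23.9
```

```bash
python3 st.py t7
python3 - <<'E'
import cv2
f=cv2.imread("pics/t7.png");cv2.imwrite("pics/t7b.png",cv2.resize(f[160:360,200:450],None,fx=3,fy=3,interpolation=cv2.INTER_CUBIC))
E
```

```text
22.5 [588.9  103.57  87.8 ] yaw 2.9368 F [-2.9   1.82  2.84] M [ 0.2686  0.421  -0.0251] q6 -1.3088 tau6 -0.0295 23.88
```

View pics/t7b.png

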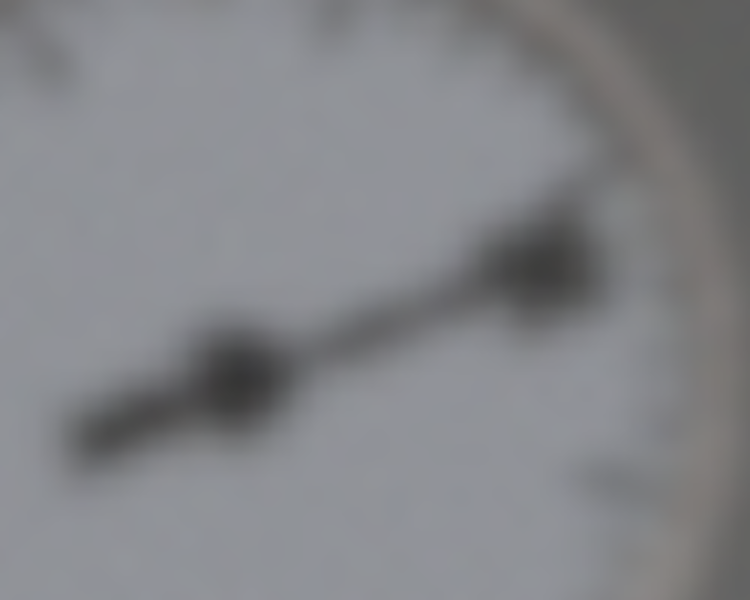

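The tail, hub and square tip line up to within about 1°. I'll let go, opening only to 34 mm, and then lift straight up.

{"fn": "drive_tool", "kwargs": {
  "commands": [0, 0, 0, 0, 0, 0, 0, 0, 0, 0, 0, 0, 0, 0, 0, 0, 0, 0, 0, 0, 0, 0, 0, 0, 0, 0, 0, 0, 0, 0, 0, 0, 0, 0, 0, 0, 0, 0, 0, 0, 0, 0, 0, 0, 0, 0, 0, 0, 0, 0, 0, 0, 0, 0, 0, 0, 0, 0, 0, 0],
  "claw": 0.4
}}

```text
t: 23.75
tcp_pos: [588.9, 103.6, 87.8]
tcp_rot: [0.102, 0.995, 0.0, 0.0]
contact_force: [-0.2, 1.1, -0.2]
gripper_width: 34.6
```

```bash
python3 st.py t8
```

```text
23.8 [588.9  103.55  87.82] yaw 2.9368 F [ 0.69  0.03 -0.3 ] M [0.0066 0.0608 0.0544] q6 -1.3089 tau6 -0.0 34.62
```

{"fn": "drive_tool", "kwargs": {
  "commands": [0, 0, -4, 0, 0, 0, 0, 0, -12, 0, 0, 0, 0, 0, -24, 0, 0, 0, 0, 0, -40, 0, 0, 0, 0, 0, -60, 0, 0, 0, 0, 0, -80, 0, 0, 0, 0, 0, -100, 0, 0, 0, 0, 0, -115, 0, 0, 0, 0, 0, -120, 0, 0, 0, 0, 0, -120, 0, 0, 0],
  "claw": 0.4
}}

```text
t: 25.05
tcp_pos: [588.7, 103.5, 208.0]
tcp_rot: [0.102, 0.995, 0.0, 0.0]
contact_force: [1.0, -0.6, -0.1]
gripper_width: 34.2
```

```bash
python3 st.py t9
python3 - <<'E'
from cell import *
import cv2
f=cv2.imread("pics/t9.png");cv2.imwrite("pics/t9b.png",cv2.resize(f[160:360,200:450],None,fx=3,fy=3,interpolation=cv2.INTER_CUBIC))
cv2.imwrite("pics/t9f.png",read_camera("top")["frame"])
c=read_camera("side");cv2.imwrite("pics/s9.png",cv2.resize(c["frame"][120:300,200:400],None,fx=3.3,fy=3.3,interpolation=cv2.INTER_CUBIC))
E
```

```text
25.1 [588.47 103.48 207.41] yaw 2.9368 F [-0.56 -0.01  0.22] M [0.0172 0.0108 0.0524] q6 -1.3088 tau6 0.0 34.48
```

View pics/t9b.png

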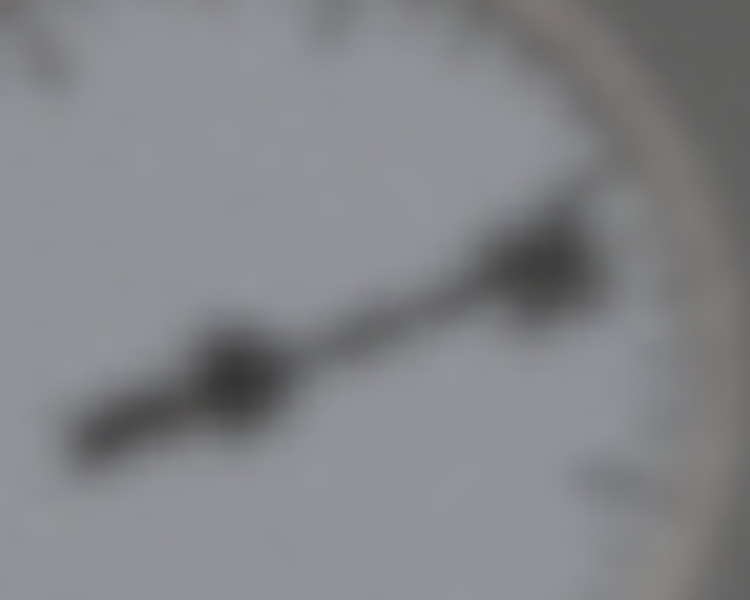

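View pics/t9f.png

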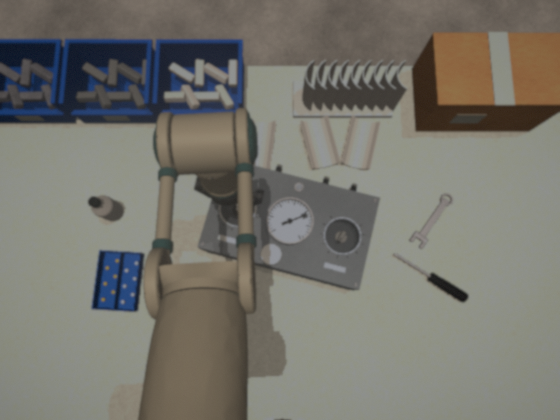

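```bash
python3 -c "
from cell import *
print(close_job(), get_obs()['t'])"
```

```text
the job is handed in; nothing more can be done
the job is handed in; nothing more can be done
```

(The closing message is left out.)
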